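# Ready the counting scale and hold the screw case open

### The job

Get the bench ready for counting screws: set the loose pan down on the counting scale so that it sits fully home over both locating pegs, and let go of it. Then, before touching the slide catch on the screw case, tug the lid up by its bar to learn whether it is caught; if it is, push the catch aside to release it. Lift the lid at least 45 degrees and finish while still holding it open, because it falls shut by itself and somebody needs both hands to reach in; leave everything else on the bench where it is.

Things in the scene. Friction and masses are not known exactly. Their poses are not given: they have to be found in the camera images.
- pan: Loose aluminium pan of the scale, 0.3 kg: shallow tray 120 mm (its x) by 150 mm (its y), walls 22 mm high, floor 5 mm thick with two square 12 mm through holes at y = -45 and +45 mm, x = 0. A carrying bow with a straight black bar spans it along its x over the middle. Origin: centre of the underside; z up. It may be seated either way round (half a turn).
- pan_grip (a point): Middle of the pan's carrying bar, 73 mm above the pan's underside: bar 114 mm long along the pan's x, 12 mm wide (y), 10 mm tall, on an upright at each end. Same axes as the pan.
- scale_seat (a point): Point on top of the fixed counting scale's steel platform (130 x 160 mm, top 56 mm above the bench, on a grey housing 185 x 170 mm with a display towards the robot), midway between its two upright pegs: 8 mm across, 16 mm tall, tapered tops, at y = -45 and +45 mm from here. z up, y along the pegs. Pan home: origin at this point, holes over the pegs, underside on the platform.
- lid (a joint): Angle of the lid of the blue steel screw case (fixed; 180 deep, 280 wide, 106 mm tall), rad: 0 shut, at most 1.25. Lid about 0.4 kg, hinged along the far edge, always falls shut when let go; 2 to 4 N at the bar lifts it. If caught it rises only about 0.04 rad (9 mm at the bar), then stops hard; else it lifts on freely. Whether it is caught cannot be seen.
- lid_bar (a point): Middle of the lid's pull bar: round steel, 10 mm across, 100 mm long along the case's y, 45 mm out from the lid's front edge and level with the lid, an arm at each end; 104 mm above the bench when shut. Can be pinched from above, fingers closing along the case's x (40 mm clear behind it). Axes of the lid, when shut those of the case: -x out of the front, y along the bar, z up.
- lid_hinge (a point): Point on the lid's hinge axis level with the middle of the pull bar: 225 mm behind the bar in the case's x, 100 mm above the bench. Axes of the case: x from front to hinge, y along the hinge, z up. A positive lid angle raises the bar on an arc about this axis.
- catch_top (a point): Top middle of the catch's thumb piece: steel block 18 (x) by 14 (y) by 37 mm tall on a dark housing at the case's front, 135 mm to the -y side of the pull bar's middle; top 138 mm, housing top 100 mm (a lid lip beside it 106 mm) above the bench. Axes of the case. Pushed along the case's -y, away from the bar, 18 mm to its stop (3 to 4 N), it frees a caught lid for good and stays there.
- catch (a joint): How far the thumb piece has been pushed, m: near 0 at the start, 0.018 at the release stop. Its start tells nothing of whether the lid is caught.
- tape: Bystander, to be left alone: roll of paper tape lying flat, 96 mm across, 25 mm tall. Origin: under its middle.
- grease_can: Bystander, to be left alone: closed grey can, 60 mm across, 100 mm tall, standing. Origin: under its middle.
- carton: Bystander, to be left alone: small cardboard carton 100 x 80 x 60 mm. Origin: under its middle.
- screwdriver: Bystander, to be left alone: screwdriver lying on the bench. Origin: under its middle.
- wrench: Bystander, to be left alone: open-ended spanner lying on the bench. Origin: under its middle.
- socket: Bystander, to be left alone: dark steel impact socket, 32 mm across, 40 mm tall, standing. Origin: under its middle.
- cup: Bystander, to be left alone: black plastic cup, 70 mm across the rim, 60 mm tall. Origin: under its middle.
Mind the look-alikes: they are no part of the job. What is shaped like the pan but red or yellow is not meant.

How it is judged (in metres and radians):
On the way, in this order (a step that is already met when the one before it is completed fails the run):
1. the pan sits fully home on the scale's pegs and is let go (z of pan in the frame of scale_seat below 0.003 m and horizontal distance between pan and scale_seat below 0.004 m and angle between the y axis of pan and the y axis of scale_seat, either way round below 0.09 rad and angle between pan's own z axis and vertical below 0.05 rad and contact force between the fingers and pan below 0.05 N and linear speed of pan below 0.02 m/s), for 0.2 s.
2. the lid has been tugged up (about 4 mm or more at the bar) by the robot with the catch not yet moved (value of joint lid above 0.018 rad and value of joint catch below 0.004 m and contact force between any of the fingers, the arm and lid above 0.5 N), for 0.1 s.
3. the lid is lifted by the robot to 45 degrees (3 degrees of tolerance) (value of joint lid above 0.73 rad and contact force between any of the fingers, the arm and lid above 0.5 N), for 0.2 s.
At the end, for the whole second after the job is handed in: Pan home on the pegs: underside within 3 mm of the platform, within 4 mm and 5 degrees of the seat, not touched. Lid open 45 degrees or more (3 degrees of tolerance), still, borne by the robot (over 0.5 N), no other object against it (all of step 3 and z of pan in the frame of scale_seat below 0.003 m and horizontal distance between pan and scale_seat below 0.004 m and angle between the y axis of pan and the y axis of scale_seat, either way round below 0.09 rad and angle between pan's own z axis and vertical below 0.05 rad and contact force between each of the fingers, lid and pan below 0.05 N and velocity of joint lid between -0.1 and 0.1 rad/s and contact force between lid and tape below 0.05 N and contact force between lid and grease_can below 0.05 N and contact force between lid and carton below 0.05 N and contact force between lid and screwdriver below 0.05 N and contact force between lid and wrench below 0.05 N and contact force between lid and socket below 0.05 N and contact force between lid and cup below 0.05 N); the arm keeps its last pose, push and grip.
It fails at once if a bystander is shifted more than 40 mm (distance of any of tape, grease_can, carton, screwdriver, wrench, socket, cup from where it was at the start of the episode above 0.04 m).
It also fails if it takes over 72 s, if anything falls off the work surface, if the arm or the gripper's body presses on something with over 40 N, if the wrist force passes 120 N, or if a joint passes its speed limit or range.

### The arm

A 6-joint arm with a two-finger parallel gripper is mounted at the origin on the work surface. World frame = base frame: x ahead of the robot, y to its left, z up, the work surface at z = 0. Lengths are in mm, angles in rad, forces in N, time in s.
With the tool pointing down it reaches from about 300 to 775 mm from the base axis. Payload 14.6 kg.
Tool frame: the origin (TCP) lies between the finger pads; the fingertips stand 19 mm ahead of it and the grasp point (between the pads) is the TCP; z points along the fingers, y is the line along which they close (so a half turn about z gives the same grasp; the last joint's range is limited). The gripper opens to 94 mm and grips with 3 to 60 N. Pads are 16 mm wide; open, the fingers measure 119 mm over their backs; the gripper's body (75 mm by 177 mm) begins 78 mm behind the grasp point.
Start: joints at [-1.23, 0.3, 1.521, -0, 1.321, -0.067], TCP at [218.117, -504.89, 224.446] pointing down, gripper open.
Joint ranges: [-3.03, 3.03], [-0.79, 2.21], [0.23, 2.52], [-1.04, 4.18], [0, 3.07], [-2.55, 2.55]. Speed limits (rad/s): [2.22, 2.22, 2.57, 3.14, 3.14, 3.14].

### API

Orientations are given as [roll, pitch, yaw] about the fixed x, y, z axes, in that order (R = Rz(yaw) Ry(pitch) Rx(roll)).
In Python, from cell import monitor, imaging, job, find_in, trace gives the robot as it stands. The module is installed in compiled form; this text tells all that it offers.
- The arm moves only by the tool arm_command, never from a script. Its argument "steps" is a list of rows, each a list of 5 numbers: the opening, from 0 (shut) to 1 (fully open), then the shift along the tool's x, y, z in mm, then the turn about the tool's z in degrees. In form: [[gripper, dx, dy, dz, turn], ...]. A call has 1 to 20 rows; each row is the pose to reach, as a shift and turn from the pose commanded when the call began, along the tool's axes at that moment; what a row does not reach only later rows make up. A row lasts 1/8 s, in which the tool goes at most 62.5 mm and 10.7 degrees, less where a joint would pass 70% of its speed; a pose out of reach is approached as far as the arm can. A call with a gripper value outside its range is refused whole. The fingers move at their own pace and stop on an object; "force" is the grip in N (left out, the last holds). Time passes only in rows, so rows that repeat a pose let the fingers close. It gives the time, the measured TCP pose, the force, the opening and the grip force at its end, in the units of the state.
- monitor.read_state(): the state, without advancing time (a new reading comes with each control period).
- imaging.camera(name): name is "scene" or "side" or "wrist"; returns a dict with "img" (480x640x3 uint8, red, green, blue), "mtx" (3x3 intrinsics, pixels), "D" ([k1, k2, p1, p2, k3] as OpenCV has them; the pictures are not rectified), "view" (4x4, takes a point from world to camera coordinates). Camera axes: x right, y down, z forward; pixel columns grow to the right and rows downward; lengths in mm; the calibration is good to about 2 mm. A picture is of the moment at which its call begins. There is no depth.
- job.sign_off(): hands the job in; it is judged then, once.
Trained networks look in a picture, given as the dict that the camera call returned (one of the last four; its "shot" number tells which), for a name from the list of things; names that differ only in an ending like _2 or _b are one class to them, and where a whole thing is asked for, a point or a joint stands for the part that bears it (a point fixed in the world has none). Each returns a list of dicts, best first, with "p" (0 to 1); they miss things now and then, are a little off and sometimes report something else, mostly with a low value. They report only what shows in the picture. A call takes as long as a camera call. They do not tell look-alikes from the thing itself.
- find_in(picture, target): "rect" ([centre column, centre row, width, height] in pixels, round what is visible of it).
- trace(picture, target): "region" (480x640 bool, what is visible of it) and "rect" ([centre column, centre row, width, height] in pixels, round what is visible of it).
The state is a dict: "clock": time; "joints": joint angles; "qd": joint speeds; "effort": joint torques, N m; "eef_pos": TCP position; "eef_rot": TCP orientation; "wrist_force": force on the tool from outside, world axes, zero at the start; "moment": the same for the moment, N m; "finger_gap": finger opening in mm; "finger_force": force on a finger pad.
Only numpy, scipy, OpenCV 4.12 (cv2) and the standard library are available. Lean on these libraries where they do the work, as an engineer would, in place of code of your own. Each camera call takes 0.05 s, during which the arm holds its last target. There are 200 camera calls.

## Working session

There is one attempt and no reset: what is moved stays moved. The work goes in short steps, Python scripts to look and compute and a tool call to move; the robot and the scene stay as the last step left them, time stands still between calls to the robot, and variables do not carry over. Pictures are saved under pics/ and viewed, at most 10 in all, crops included, and the job is handed in when it is done.

Besides the shell and the picture viewer there is one more tool, called after "Call:" as name(argument=value, ...), one argument or row to a line, values as JSON. arm_command: Moves the arm, as the interface text tells. Its arguments: {"type":"object","properties":{"steps":{"type":"array","items":{"type":"array","items":{"type":"number"}}},"force":{"type":"number"}},"required":["steps"]}

```bash
mkdir -p pics; cat > h.py <<'E'
import numpy as np, cv2
from cell import monitor, imaging, job, find_in, trace
def save(c,n,crop=None,s=1):
    im=c["img"][:,:,::-1]
    if crop: im=im[crop[1]:crop[3],crop[0]:crop[2]]
    im=cv2.resize(im,None,fx=s,fy=s,interpolation=cv2.INTER_CUBIC); cv2.imwrite("pics/"+n,im)
def ray(c,u,v):
    p=cv2.undistortPoints(np.array([[[u,v]]],float),np.array(c["mtx"]),np.array(c["D"]))[0,0]
    V=np.array(c["view"]);R=V[:3,:3];o=-R.T@V[:3,3];return o,R.T@np.array([p[0],p[1],1])
def atz(c,u,v,z):
    o,d=ray(c,u,v);return o+d*(z-o[2])/d[2]
def proj(c,P):
    V=np.array(c["view"]);r=cv2.Rodrigues(V[:3,:3])[0]
    return cv2.projectPoints(np.array(P,float).reshape(-1,1,3),r,V[:3,3],np.array(c["mtx"]),np.array(c["D"]))[0][:,0]
E
cat > a.py <<'E'
from h import *
S={n:imaging.camera(n) for n in("scene","side","wrist")}
cv2.imwrite("pics/a.png",np.vstack([cv2.resize(S["scene"]["img"][:,:,::-1],(800,600))]))
save(S["side"],"b.png",None,1.25)
for n,c in S.items():
    V=np.array(c["view"]);print(n,-V[:3,:3].T@V[:3,3])
    for t in["pan","scale_seat","lid","lid_bar","catch_top","pan_grip"]:
        try:
            for d in find_in(c,t)[:4]: print(n,t,round(d["p"],2),np.round(d["rect"]))
        except Exception as e: print(n,t,e)
print(monitor.read_state())
E
python3 a.py
```

```text
scene [ 893.60915494 -657.42686242 1107.71299718]
scene pan 0.84 [358. 172.  48.  45.]
scene pan 0.82 [394. 133.  45.  42.]
scene pan 0.62 [303. 144.  54.  41.]
scene scale_seat 0.65 [314. 230.  91.  70.]
scene lid 0.69 [289. 351. 118. 130.]
scene lid_bar 0.97 [288. 351. 119. 138.]
scene catch_top 0.54 [228. 364.  14.  12.]
scene pan_grip 0.78 [358. 172.  53.  46.]
scene pan_grip 0.77 [393. 133.  42.  41.]
scene pan_grip 0.74 [304. 146.  58.  45.]
side [-148.75370627  721.46134151 1269.77728246]
side pan 0.94 [187. 372.  61.  62.]
side pan 0.76 [288. 388.  69.  66.]
side pan 0.7 [253. 334.  59.  60.]
side scale_seat 0.66 [317. 284.  81.  66.]
side lid 0.97 [366. 191.  78.  59.]
side lid_bar 0.94 [365. 190.  83.  62.]
side lid_bar 0.26 [367. 198.  86.  86.]
side catch_top 0.56 [401. 185.   2.  10.]
side pan_grip 0.94 [289. 388.  70.  64.]
side pan_grip 0.67 [188. 370.  67.  59.]
side pan_grip 0.58 [252. 333.  62.  61.]
wrist [ 293.2230188  -473.02098216  384.59280228]
wrist catch_top 0.48 [133.  36.  57.  73.]
{'clock': 1.05, 'joints': array([-1.22960951e+00,  2.99898361e-01,  1.52098498e+00,  1.21831659e-05,
        1.32069050e+00, -6.65953767e-02]), 'qd': array([-0.00188928, -0.00043418, -0.00013186,  0.00104793, -0.00140058,
       -0.00126134]), 'effort': array([-2.78772332e-04, -5.31667185e+01, -3.52918231e+01,  7.08340248e-02,
        2.14628741e-02, -1.16565403e-05]), 'eef_pos': array([ 218.11791592, -504.89941797,  224.45284069]), 'eef_rot': array([ 3.14157310e+00, -1.05260550e-05,  4.07779176e-01]), 'wrist_force': array([-0.00606607,  0.32959462,  0.25415196]), 'moment': array([-0.04968712,  0.02480222,  0.01912612]), 'finger_force': 0.0, 'finger_gap': 93.77775462467471}
```

View pics/a.png

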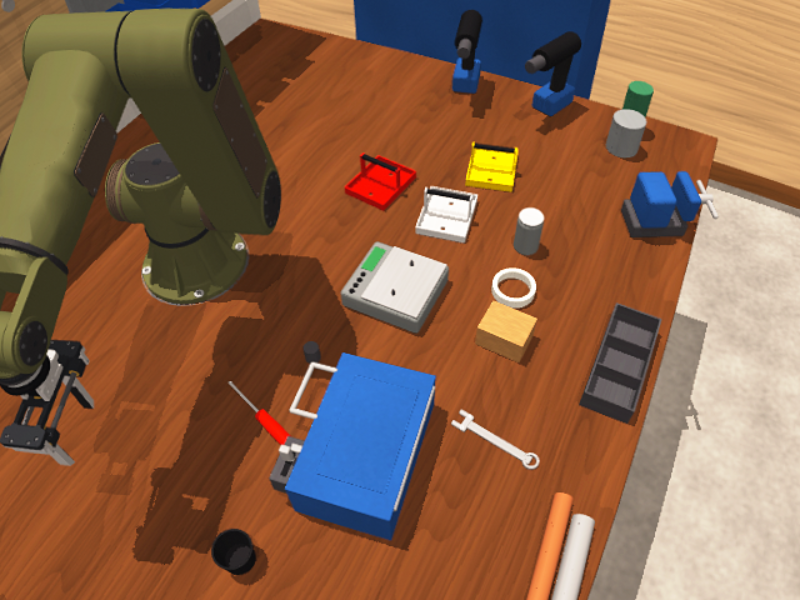

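View pics/b.png

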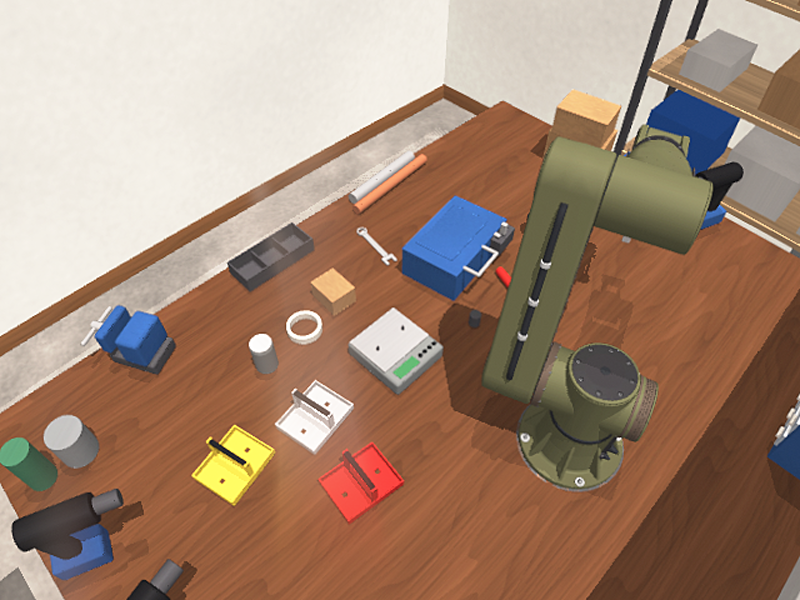

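The scene picture shows three candidates, in 800-px coordinates: red at (380,180), yellow at (492,165) and white aluminium at (447,213). I choose the white one, which is at (315,415) in the side view. The scale is at (395,287), with pegs at (412,263) and (393,293). The case bar runs from (315,366) to (292,412), and the catch is near (290,450).

```bash
cat > b.py <<'E'
from h import *
S={n:imaging.camera(n) for n in("scene","side")}
def tri(a,b):
    o1,d1=ray(S["scene"],a[0]*.8,a[1]*.8);o2,d2=ray(S["side"],b[0]*.8,b[1]*.8)
    A=np.stack([d1,-d2],1);t=np.linalg.lstsq(A,o2-o1,rcond=None)[0]
    p,q=o1+d1*t[0],o2+d2*t[1];return np.round((p+q)/2),round(np.linalg.norm(p-q),1)
print("bar",tri((425,190),(332,414)),tri((470,196),(294,392)))
print("pegs",tri((412,263),(402,328)),tri((393,293),(378,350)))
print("lidbar",tri((315,366),(466,273)),tri((292,412),(495,248)))
c=S["scene"];a=c["img"][130:420,200:460,::-1];b=S["side"]["img"][140:380,200:440,::-1]
z=2.1
im=np.hstack([cv2.resize(a,(400,446)),cv2.resize(b,(400,446))])
cv2.imwrite("pics/c.png",im)
cv2.imwrite("pics/d.png",cv2.resize(c["img"][270:400,170:320,::-1],(690,598),interpolation=cv2.INTER_CUBIC))
E
python3 b.py
```

```text
bar (array([419., 379.,  75.]), np.float64(6.7)) (array([524., 406.,  77.]), np.float64(5.1))
pegs (array([485., 118., 105.]), np.float64(54.2)) (array([486., 135.,   6.]), np.float64(48.7))
lidbar (array([ 463., -160.,  101.]), np.float64(24.8)) (array([ 471., -273.,  112.]), np.float64(0.2))
```

View pics/c.png

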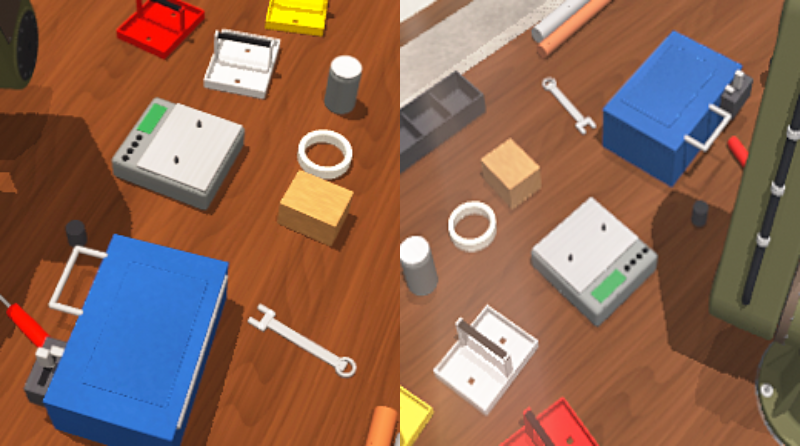

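The crop confirms the white pan with the black bar at crop (243,40) on the left and (483,340) on the right. I had paired the pegs crosswise, so I'm swapping them.

```bash
cat > b2.py <<'E'
from h import *
from scipy.spatial.transform import Rotation as Ro
S={n:imaging.camera(n) for n in("scene","side")}
def tri(a,b):
    o1,d1=ray(S["scene"],*a);o2,d2=ray(S["side"],*b)
    A=np.stack([d1,-d2],1);t=np.linalg.lstsq(A,o2-o1,rcond=None)[0]
    p,q=o1+d1*t[0],o2+d2*t[1];return np.round((p+q)/2),round(np.linalg.norm(p-q),1)
print("pegs",tri((328.7,208.7),(302.6,277.8)),tri((315.1,232),(322.4,261.1)))
print("lidbar",tri((250,291.3),(375.2,219.7)),tri((234.5,327.7),(398,203.5)))
for t in["catch_top","socket","screwdriver","cup","grease_can","tape","carton"]:
    for n in S:
        for d in find_in(S[n],t)[:1]: print(t,n,round(d["p"],2),np.round(d["rect"]),np.round(atz(S[n],*d["rect"][:2],20)))
s=monitor.read_state();print(Ro.from_euler("xyz",s["eef_rot"]).as_matrix().round(3),s["eef_pos"],s["clock"])
c=imaging.camera("wrist");print(np.array(c["view"]).round(3),c["mtx"])
E
python3 b2.py
```

```text
pegs (array([484., 170.,  66.]), np.float64(5.3)) (array([487.,  81.,  66.]), np.float64(7.4))
lidbar (array([ 455., -160.,  101.]), np.float64(20.5)) (array([ 461., -266.,  100.]), np.float64(9.8))
catch_top scene 0.27 [423. 185.  22.  40.] [677. 416.  20.]
catch_top side 0.57 [402. 183.   6.   8.] [ 557. -434.   20.]
socket scene 0.56 [249. 281.  13.  16.] [ 394. -102.   20.]
socket side 0.65 [380. 255.  10.  13.] [ 387. -102.   20.]
screwdriver scene 0.82 [212. 336.  35.  41.] [ 394. -276.   20.]
screwdriver side 0.53 [403. 222.   5.  16.] [ 428. -277.   20.]
cup scene 0.97 [189. 440.  37.  40.] [ 487. -509.   20.]
grease_can scene 0.65 [425. 185.  24.  35.] [682. 417.  20.]
grease_can side 0.79 [211. 282.  25.  29.] [702. 371.  20.]
tape scene 0.57 [411. 232.  38.  32.] [708. 229.  20.]
tape side 0.97 [245. 259.  28.  27.] [698. 233.  20.]
carton scene 0.79 [406. 265.  50.  49.] [735. 120.  20.]
carton side 0.61 [267. 232.  36.  30.] [735. 103.  20.]
[[ 0.918  0.397 -0.   ]
 [ 0.397 -0.918 -0.   ]
 [-0.     0.    -1.   ]] [ 218.12036108 -504.8919207   224.45039752] 1.95
[[ 3.98000e-01 -9.18000e-01  1.00000e-03 -5.51186e+02]
 [-8.81000e-01 -3.82000e-01  2.79000e-01 -2.94250e+01]
 [-2.55000e-01 -1.12000e-01 -9.60000e-01  3.91648e+02]
 [ 0.00000e+00  0.00000e+00  0.00000e+00  1.00000e+00]] [[335.15410085   0.         320.71716421]
 [  0.         335.15410085 241.55836731]
 [  0.           0.           1.        ]]
```

View pics/d.png

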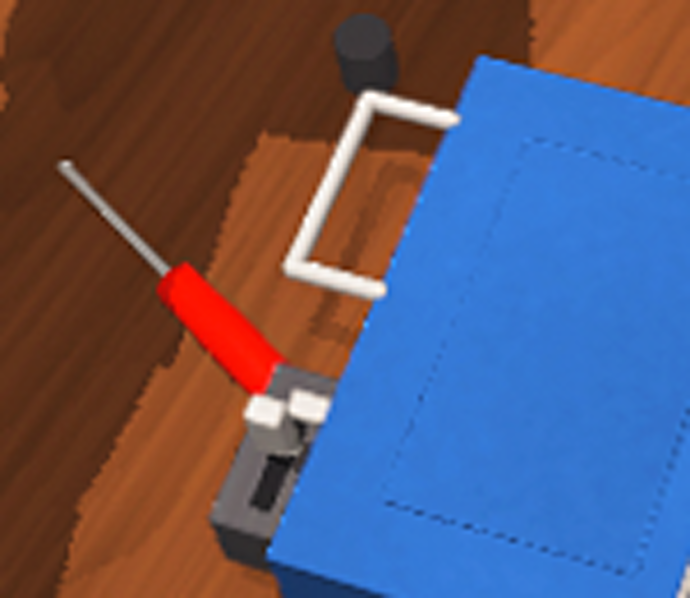

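The crop shows the bar ends at (368,97) and (292,268), and the thumb piece as a white block near (265,412). The screwdriver handle ends right beside the catch housing. Next I go above the pan.

Call:
arm_command(
  steps=[
    [1,588,-723,-26,9],
    [1,588,-723,-26,9],
    [1,588,-723,-26,9],
    [1,588,-723,-26,9],
    [1,588,-723,-26,9],
    [1,588,-723,-26,9],
    [1,588,-723,-26,9],
    [1,588,-723,-26,9],
    [1,588,-723,-26,9],
    [1,588,-723,-26,9],
    [1,588,-723,-26,9],
    [1,588,-723,-26,9],
    [1,588,-723,-26,9],
    [1,588,-723,-26,9],
    [1,588,-723,-26,9],
    [1,588,-723,-26,9],
    [1,588,-723,-26,9],
    [1,588,-723,-26,9],
  ],
)

```text
clock: 4.25
eef_pos: [471.2, 391.0, 251.0]
eef_rot: [-3.141, -0.001, 0.25]
wrist_force: [0.0, -0.5, 0.1]
finger_gap: 93.6
finger_force: 0.0
```

```bash
cat > c.py <<'E'
from h import *
s=monitor.read_state();print(s["clock"],s["eef_pos"],s["eef_rot"],s["joints"])
c=imaging.camera("wrist");save(c,"e.png")
g=c["img"].max(2);hsv=cv2.cvtColor(c["img"],cv2.COLOR_RGB2HSV)
for t in("pan","pan_grip"):
    for d in find_in(c,t)[:3]:print(t,round(d["p"],2),np.round(d["rect"]))
for d in trace(c,"pan")[:1]:
    m=d["region"].astype(np.uint8)
    cnt=max(cv2.findContours(m,0,2)[0],key=cv2.contourArea);h=cv2.convexHull(cnt)
    dark=(g<70)&(cv2.fillConvexPoly(m*0,h,1)>0)
    n,l,st,ce=cv2.connectedComponentsWithStats(dark.astype(np.uint8))
    for i in range(1,n):
        if st[i,4]>20:
            ys,xs=np.where(l==i);r=cv2.minAreaRect(np.stack([xs,ys],1).astype(np.float32))
            print(st[i],ce[i].round(1),"minrect",r,"z78",atz(c,*ce[i],78).round(1),"z0-5",atz(c,*ce[i],5).round(1))
            b=cv2.boxPoints(r);print([atz(c,*p,78).round(1) for p in b])
E
python3 c.py
```

```text
4.25 [471.23216791 391.04450866 251.01997326] [-3.14140907e+00 -6.10013806e-04  2.49698945e-01] [ 6.32888237e-01  4.23293730e-01  1.29290187e+00 -5.84274229e-05
  1.42476265e+00  1.95399405e+00]
pan 0.97 [148. 138. 146. 116.]
pan 0.84 [321. 216. 131. 121.]
pan 0.73 [268. 355. 118. 119.]
pan_grip 0.84 [149. 136. 144. 121.]
pan_grip 0.8 [271. 355. 119. 115.]
pan_grip 0.78 [321. 216. 132. 123.]
[217 297  24  52 100] [230.5 319.5] minrect ((229.11981201171875, 322.7840576171875), (2.310539722442627, 55.94536209106445), 24.623563766479492) z78 [343.8 461.7  78. ] z0-5 [298.6 472.9   5. ]
[array([303.1, 471.5,  78. ]), array([373.9, 456.5,  78. ]), array([373.3, 454.1,  78. ]), array([302.5, 468.9,  78. ])]
[249 342  20  30 277] [258.6 356.8] minrect ((258.541259765625, 357.0928039550781), (8.97447681427002, 32.81068420410156), 21.037511825561523) z78 [303.8 421.6  78. ] z0-5 [249.8 424.    5. ]
[array([281.5, 429.6,  78. ]), array([326.2, 424.1,  78. ]), array([324.5, 414. ,  78. ]), array([279.6, 419.1,  78. ])]
```

View pics/e.png

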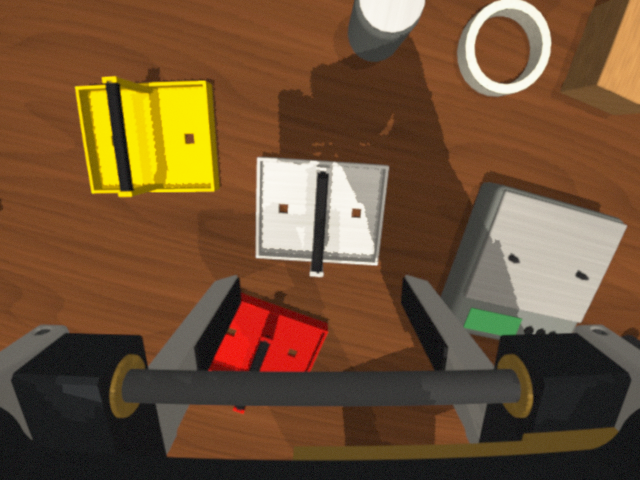

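The wrist view shows the white pan's bar from (323,172) to (317,272) and its holes at (284,209) and (357,213). The pegs are at (514,259) and (582,275).

```bash
cat > d.py <<'E'
from h import *
c=imaging.camera("wrist")
a,b=atz(c,323,174,78),atz(c,317,270,78);print("bar",a.round(),b.round(),((a+b)/2).round(1),np.arctan2(*(a-b)[1::-1]),np.linalg.norm(a-b))
a,b=atz(c,284,209,3),atz(c,357,213,3);print("holes",a.round(),b.round(),((a+b)/2).round(1),np.arctan2(-(a-b)[0],(a-b)[1]),np.linalg.norm(a-b))
a,b=atz(c,514,259,66),atz(c,582,275,66);print("pegs",a.round(),b.round(),((a+b)/2).round(1),np.arctan2(-(a-b)[0],(a-b)[1]),np.linalg.norm(a-b))
m=cv2.inRange(c["img"],(0,0,0),(70,70,70))[235:300,495:600]
n,l,st,ce=cv2.connectedComponentsWithStats(m);print([(s,(q+[495,235]).round(1)) for s,q in zip(st[1:],ce[1:]) if 8<s[4]<300])
E
python3 d.py
```

```text
bar [524. 402.  78.] [426. 383.  78.] [475.  392.2  78. ] 0.18958578533282866 100.70922810446406
holes [465. 436.   3.] [483. 347.   3.] [474.1 391.2   3. ] 0.1953239095752375 90.53722325406879
pegs [488. 172.  66.] [490.  83.  66.] [488.6 127.2  66. ] 0.023917151345609632 89.13689019505283
[(array([15, 21,  9,  6, 36], dtype=int32), array([513.6, 258.7])), (array([82, 37, 11,  7, 42], dtype=int32), array([581.3, 275.4]))]
```

Call:
arm_command(
  steps=[
    [1,3,0,60,3.3],
    [1,3,0,120,3.3],
    [1,3,0,165,3.3],
    [1,3,0,178,3.3],
    [0,3,0,178,3.3],
    [0,3,0,178,3.3],
    [0,3,0,178,3.3],
    [0,3,0,178,3.3],
    [0,3,0,178,3.3],
    [0,3,0,178,3.3],
    [0,3,0,158,3.3],
    [0,3,0,98,3.3],
    [0,3,0,58,3.3],
    [0,3,0,58,3.3],
  ],
  force=30,
)

```text
clock: 6.25
eef_pos: [475.1, 393.5, 197.5]
eef_rot: [-3.139, -0.007, 0.193]
wrist_force: [-0.1, 0.1, -0.3]
finger_gap: 0.7
finger_force: 0.0
```

```bash
cat > e.py <<'E'
from h import *
c=imaging.camera("wrist");d=imaging.camera("side");print(monitor.read_state()["eef_pos"],monitor.read_state()["finger_gap"])
cv2.imwrite("pics/f.png",np.hstack([c["img"][80:480,120:520,::-1],cv2.resize(d["img"][240:400,150:310,::-1],(400,400))]))
E
python3 e.py
```

```text
[473.98104982 392.71088278 193.10275048] 0.7067642311360199
```

View pics/f.png

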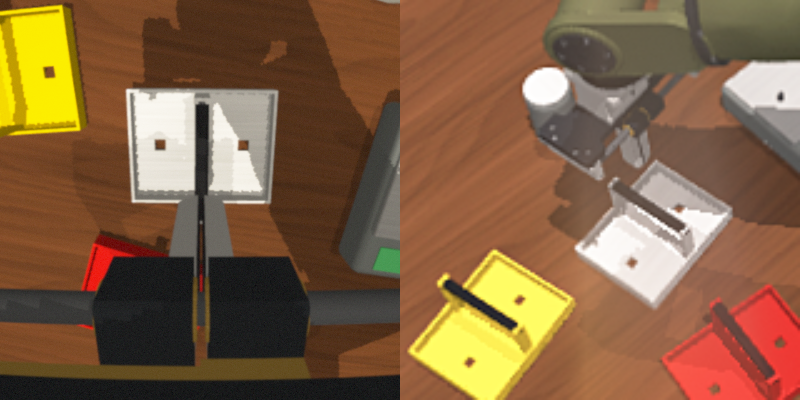

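The pan is untouched, with its bar between fingers that closed too late (crop (202,150)). I'll go again with a narrower opening and more time to close.

Call:
arm_command(
  steps=[
    [0.4,0,0,0,0],
    [0.4,0,0,0,0],
    [0.4,0,0,0,0],
    [0.4,0,0,0,0],
    [0.4,0,0,50,0],
    [0.4,0,0,90,0],
    [0.4,0,0,110,0],
    [0.4,0,0,120,0],
    [0.4,0,0,120,0],
    [0,0,0,120,0],
    [0,0,0,120,0],
    [0,0,0,120,0],
    [0,0,0,120,0],
    [0,0,0,120,0],
    [0,0,0,120,0],
    [0,0,0,120,0],
  ],
  force=30,
)

```text
clock: 8.35
eef_pos: [474.3, 392.9, 73.0]
eef_rot: [-3.141, -0.001, 0.193]
wrist_force: [-1.5, -0.5, 5.5]
finger_gap: 11.5
finger_force: 30.0
```

Call:
arm_command(
  steps=[
    [0,0,0,-40,0],
    [0,0,0,-90,0],
    [0,0,0,-110,0],
    [0,-30,50,-110,2],
    [0,-60,100,-110,5],
    [0,-90,160,-110,8],
    [0,-120,210,-110,9.5],
    [0,-137,244,-110,9.5],
    [0,-137,244,-110,9.5],
    [0,-137,244,-110,9.5],
  ],
)

```text
clock: 9.6
eef_pos: [386.6, 127.3, 182.5]
eef_rot: [-3.141, -0.0, 0.027]
wrist_force: [0.9, 0.0, -3.0]
finger_gap: 11.4
finger_force: 30.0
```

```bash
cat > f.py <<'E'
from h import *
s=monitor.read_state();print(s["clock"],s["eef_pos"],s["eef_rot"],s["finger_gap"])
c=imaging.camera("wrist");d=imaging.camera("scene")
cv2.imwrite("pics/g.png",np.hstack([cv2.resize(c["img"][:,:,::-1],(500,375)),cv2.resize(d["img"][120:320,220:380,::-1],(300,375))]))
m=cv2.inRange(c["img"],(0,0,0),(70,70,70))[0:250]
n,l,st,ce=cv2.connectedComponentsWithStats(m)
for q,e in zip(st[1:],ce[1:]):
    if 20<q[4]<1500: print(q,e.round(1),atz(c,*e,64).round(1))
print(proj(c,[[487,171,64],[489,82,64]]).round())
E
python3 f.py
```

```text
9.6 [386.63585849 127.33142376 182.45429324] [-3.14144034e+00 -1.00026106e-04  2.70435173e-02] 11.417123661971994
[267 117   8   9  56] [270.5 120.8] [486.1 169.   64. ]
[378 118  10   9  56] [382.1 122.5] [487.3  80.5  64. ]
[309 210  24  40 909] [320.4 229.6] [398.3 127.1  64. ]
[522 211  38  35 693] [536.7 225.4] [407.7 -63.2  64. ]
[[268. 119.]
 [380. 120.]]
```

View pics/g.png

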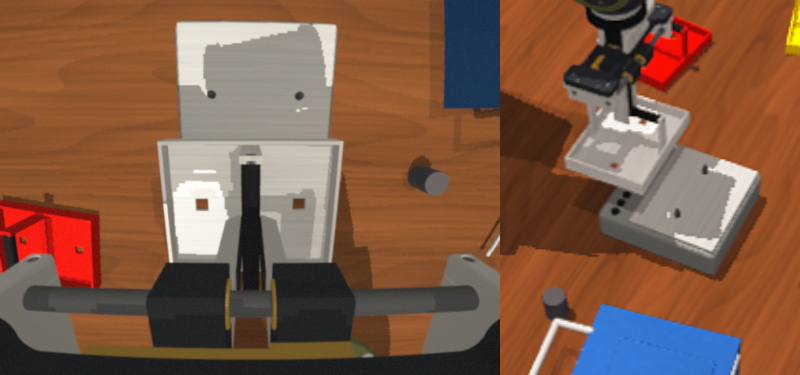

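The left picture shows the pegs at (211,95) and (299,96), and the held pan's holes at (202,204) and (299,203). Comparing both in the same picture cancels the camera bias.

```bash
cat > g.py <<'E'
from h import *
c=imaging.camera("wrist");s=monitor.read_state();zt=s["eef_pos"][2]
hsv=cv2.cvtColor(c["img"],cv2.COLOR_RGB2HSV)
H=[]
for u0 in(258,382):
    w=hsv[245:277,u0-16:u0+17];m=((w[:,:,1]>90)&(w[:,:,2]<160)).astype(np.uint8)
    n,l,st,ce=cv2.connectedComponentsWithStats(m);i=1+np.argmax(st[1:,4]);p=ce[i]+[u0-16,245];print(st[i],p.round(1));H.append(atz(c,*p,zt-73+2.5))
def rep(n,a,b):
    print(n,a.round(1),b.round(1),"mid",((a+b)/2).round(1),"yaw",np.arctan2(-(a-b)[0],(a-b)[1]).round(4),"len",np.linalg.norm(a-b).round(1))
rep("holes",*H)
for z in(58,64,70): rep("pegs",atz(c,270.5,120.8,z),atz(c,382.1,122.5,z))
print(s["eef_pos"],s["eef_rot"])
E
python3 g.py
```

```text
[ 10  10  14  12 166] [258.5 260.5]
[  9  10  15  12 166] [381.7 260.5]
holes [385.6 172.4 111.8] [388.3  82.3 111.8] mid [387.  127.3 111.8] yaw 0.0292 len 90.1
pegs [486.2 170.3  58. ] [487.6  80.   58. ] mid [486.9 125.2  58. ] yaw 0.0156 len 90.3
pegs [485.9 169.5  64. ] [487.2  81.   64. ] mid [486.5 125.2  64. ] yaw 0.0156 len 88.4
pegs [485.5 168.6  70. ] [486.8  82.1  70. ] mid [486.2 125.3  70. ] yaw 0.0156 len 86.5
[386.56902243 127.71435077 182.25076344] [-3.14158198e+00  4.50012955e-04  2.84269565e-02]
```

Call:
arm_command(
  steps=[
    [0,50,2.5,0,0.8],
    [0,90,4.5,0,0.8],
    [0,99.5,4.9,0,0.8],
    [0,99.5,4.9,15,0.8],
    [0,99.5,4.9,30,0.8],
    [0,99.5,4.9,30,0.8],
    [0,99.5,4.9,36,0.8],
    [0,99.5,4.9,41,0.8],
    [0,99.5,4.9,45,0.8],
    [0,99.5,4.9,45,0.8],
  ],
)

```text
clock: 11.0
eef_pos: [485.9, 124.8, 137.2]
eef_rot: [3.142, 0.0, 0.013]
wrist_force: [-0.5, -0.4, -1.8]
finger_gap: 11.6
finger_force: 30.0
```

```bash
cat > k.py <<'E'
from h import *
s=monitor.read_state();print(s["clock"],s["eef_pos"],s["eef_rot"],s["wrist_force"],s["finger_gap"])
c=imaging.camera("wrist");d=imaging.camera("scene");e=imaging.camera("side")
cv2.imwrite("pics/h.png",np.hstack([cv2.resize(c["img"][150:350,220:420,::-1],(400,400)),cv2.resize(e["img"][210:310,260:360,::-1],(400,400))]))
E
python3 k.py
```

```text
11.0 [485.9444773  124.79895984 137.21148979] [3.14154403e+00 3.68983547e-04 1.33711669e-02] [-0.54891007 -0.39817251 -1.75876548] 11.577263207228954
```

View pics/h.png

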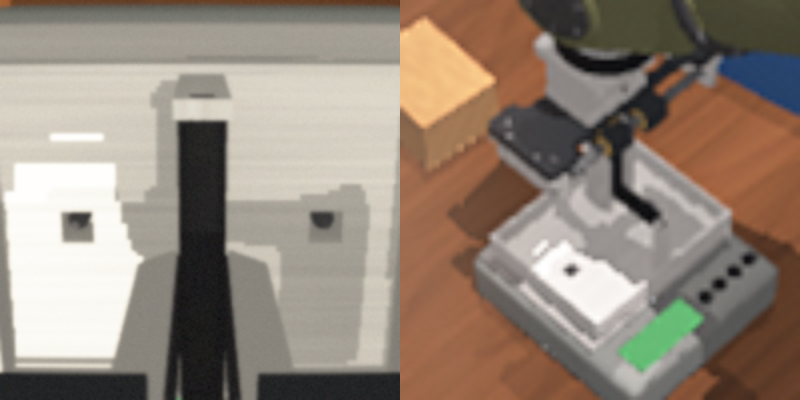

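The pegs show inside the holes, with the left peg at (78,220) and the right at (321,219), slightly towards +x. I shift a hair that way and lower gently.

Call:
arm_command(
  steps=[
    [0,1,0,0,0],
    [0,1,0,2,0],
    [0,1,0,4,0],
    [0,1,0,6,0],
    [0,1,0,7,0],
    [0,1,0,8,0],
    [0,1,0,8,0],
  ],
)

```text
clock: 12.02
eef_pos: [487.2, 124.9, 129.6]
eef_rot: [-3.142, -0.0, 0.013]
wrist_force: [0.0, -0.5, -0.8]
finger_gap: 11.5
finger_force: 30.0
```

Call:
arm_command(
  steps=[
    [0,0,0,0.8,0],
    [0,0,0,0.8,0],
    [0.3,0,0,0.8,0],
    [0.3,0,0,0.8,0],
    [0.3,0,0,0.8,0],
    [0.3,0,0,0.8,0],
    [0.3,0,0,0.8,0],
    [0.3,0,0,0.8,0],
  ],
)

```text
clock: 13.02
eef_pos: [487.0, 124.8, 128.6]
eef_rot: [3.142, 0.0, 0.013]
wrist_force: [0.5, -0.2, 1.2]
finger_gap: 28.1
finger_force: 0.0
```

```bash
cat > m.py <<'E'
from h import *
s=monitor.read_state();print(s["clock"],s["eef_pos"],s["wrist_force"],s["finger_gap"],s["finger_force"])
c=imaging.camera("wrist");hsv=cv2.cvtColor(c["img"],cv2.COLOR_RGB2HSV)
save(c,"i.png",(180,150,460,360),2)
d=imaging.camera("scene")
# lid bar ends at z 104 and thumb top z 138
a,b=atz(d,250.3,291.3,104),atz(d,234,328,104);print("bar",a.round(1),b.round(1),((a+b)/2).round(1))
print("thumb",atz(d,227.6,359.6,138).round(1))
E
python3 m.py
```

```text
13.025 [487.02882606 124.81094327 128.63013043] [ 0.50711915 -0.15537093  1.15996518] 28.12342191389589 0.0
bar [ 449.1 -167.4  104. ] [ 466.5 -266.1  104. ] [ 457.8 -216.7  104. ]
thumb [ 508.3 -347.9  138. ]
```

View pics/i.png

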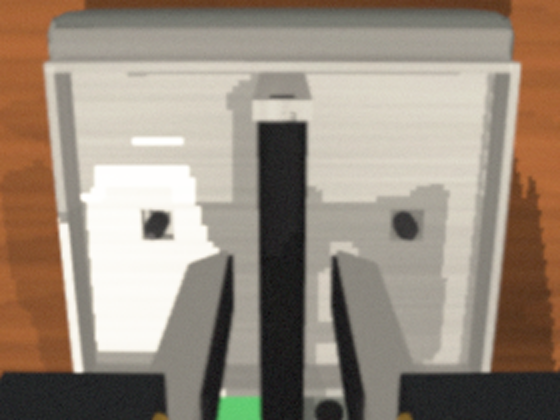

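The pan is home: both pegs rise through the holes at (157,224) and (405,226). Now to hover above the lid bar.

Call:
arm_command(
  steps=[
    [0.3,0,0,-40,0],
    [0.3,0,0,-90,0],
    [0.3,0,0,-110,-5],
    [0.6,-6,60,-110,-15],
    [0.6,-12,120,-110,-25],
    [0.6,-18,180,-110,-35],
    [0.6,-24,240,-110,-45],
    [0.6,-30,300,-110,-55],
    [0.6,-34,341,-110,-65],
    [0.6,-34,341,-110,-75],
    [0.6,-34,341,-110,-85],
    [0.6,-34,341,-110,-95],
    [0.6,-34,341,-110,-99],
    [0.6,-34,341,-110,-99],
  ],
)

```text
clock: 14.88
eef_pos: [457.6, -216.6, 238.6]
eef_rot: [-3.142, -0.0, 1.741]
wrist_force: [0.1, -0.1, 0.5]
finger_gap: 56.3
finger_force: 0.0
```

```bash
cat > n.py <<'E'
from h import *
s=monitor.read_state();print(s["clock"],s["eef_pos"],s["eef_rot"],s["finger_gap"])
c=imaging.camera("wrist");save(c,"j.png",None,1.25)
for t in("lid_bar","catch_top"):
    for d in find_in(c,t)[:2]:print(t,round(d["p"],2),np.round(d["rect"]))
print(proj(c,[[449.1,-167.4,104],[466.5,-266.1,104],[508,-348,138]]).round())
E
python3 n.py
```

```text
14.875 [ 457.58221139 -216.57239623  238.63738542] [-3.14157014e+00 -2.30923202e-05  1.74050606e+00] 56.26747090683048
lid_bar 0.79 [445. 272. 266. 272.]
catch_top 0.77 [346. 365.  18.  18.]
[[320. 181.]
 [321. 287.]
 [349. 387.]]
```

View pics/j.png

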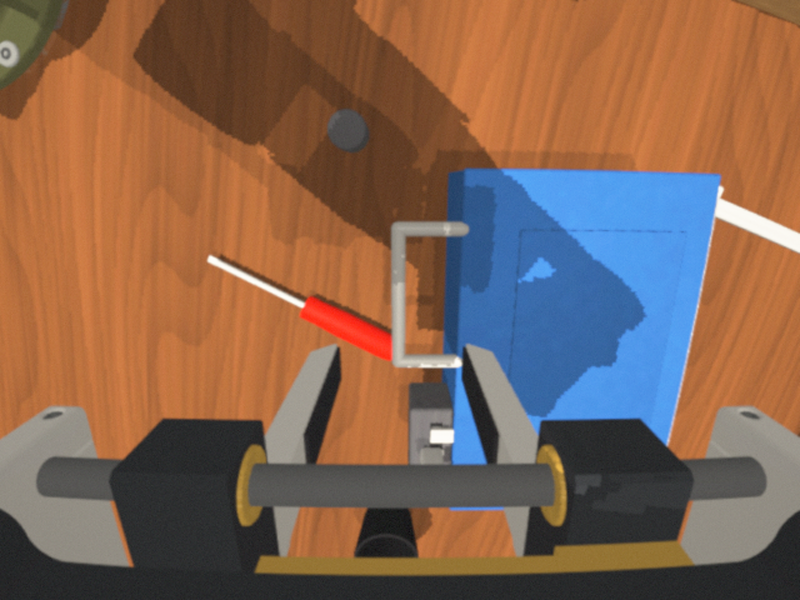

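The bar runs from (399,228) to (399,360), centred between the fingers as predicted. The catch is near (435,445). Now I descend, pinch and tug.

Call:
arm_command(
  steps=[
    [0.35,0,0,40,0],
    [0.35,0,0,60,0],
    [0.35,0,0,60,0],
    [0.35,0,0,60,0],
    [0.35,0,0,100,0],
    [0.35,0,0,125,0],
    [0.35,0,0,134.6,0],
    [0.35,0,0,134.6,0],
    [0,0,0,134.6,0],
    [0,0,0,134.6,0],
    [0,0,0,134.6,0],
    [0,0,0,134.6,0],
    [0,0,0,134.6,0],
    [0,0,0,134.6,0],
    [0,0,0,131,0],
    [0,0,0,128,0],
    [0,0,0,128,0],
    [0,0,0,128,0],
    [0,0,0,128,0],
  ],
  force=25,
)

```text
clock: 17.4
eef_pos: [455.7, -217.0, 110.1]
eef_rot: [-3.137, -0.001, 1.741]
wrist_force: [-13.2, -6.0, -1.3]
finger_gap: 9.2
finger_force: 25.0
```

Call:
arm_command(
  steps=[
    [0,0,-2,-2,0],
    [0,0,-2,-4,0],
    [0,0,-2,-6,0],
    [0,0,-2,-7,0],
    [0,0,-2,-7,0],
  ],
)

```text
clock: 18.02
eef_pos: [455.8, -216.9, 116.0]
eef_rot: [-3.141, -0.0, 1.741]
wrist_force: [13.1, -7.1, -28.6]
finger_gap: 9.1
finger_force: 25.0
```

Tugging raised the lid about 9 mm, then the wrist force jumped to 28 N against the 2 to 4 N that lifts a free lid, so it is caught. I lower, release and hover above the catch.

Call:
arm_command(
  steps=[
    [0,0,1,6,0],
    [0,0,1,12,0],
    [0,0,1,13.6,0],
    [0,0,1,13.6,0],
    [0.35,0,1,13.6,0],
    [0.35,0,1,13.6,0],
    [0.35,0,1,13.6,0],
    [0.35,0,1,13.6,0],
    [0.35,0,1,-20,0],
    [0.35,0,1,-70,0],
    [1,0,1,-120,0],
    [1,-45,10,-120,0],
    [1,-90,20,-120,0],
    [1,-130,25,-120,0],
    [1,-130,25,-120,0],
    [1,-130,25,-120,0],
  ],
)

```text
clock: 20.02
eef_pos: [502.2, -340.3, 237.4]
eef_rot: [-3.141, -0.001, 1.741]
wrist_force: [-0.1, 0.7, 0.5]
finger_gap: 89.1
finger_force: 0.0
```

```bash
cat > p.py <<'E'
from h import *
s=monitor.read_state();print(s["clock"],s["eef_pos"],s["eef_rot"],s["finger_gap"],s["wrist_force"])
c=imaging.camera("wrist");im=c["img"]
B=np.array([456.,-217]);ps=.172;ex=np.array([np.cos(ps),np.sin(ps)]);ey=np.array([-ex[1],ex[0]])
loc=lambda P:np.round([(P[:2]-B)@ex,(P[:2]-B)@ey],1)
for d in find_in(c,"catch_top")[:3]:print("catch",round(d["p"],2),np.round(d["rect"],1),loc(atz(c,*d["rect"][:2],138)))
for d in trace(c,"catch_top")[:1]:
    ys,xs=np.where(d["region"]);print("region",len(xs),xs.min(),xs.max(),ys.min(),ys.max(),loc(atz(c,xs.mean(),ys.mean(),138)))
for q in("pan",):
    pass
for z,x in((138,15),(138,26),(106,35)): print(z,x,proj(c,[[*(B+x*ex-135*ey),z]]).round())
# light unsaturated blobs near
hsv=cv2.cvtColor(im,cv2.COLOR_RGB2HSV);u0,v0=250,180
w=hsv[v0:360,u0:430];m=((w[:,:,1]<50)&(w[:,:,2]>120)).astype(np.uint8)
n,l,st,ce=cv2.connectedComponentsWithStats(m)
for q,e in zip(st[1:],ce[1:]):
    if q[4]>25:print(q[:2]+[u0,v0],q[2:],(e+[u0,v0]).round(),"z138",loc(atz(c,e[0]+u0,e[1]+v0,138)),"z106",loc(atz(c,e[0]+u0,e[1]+v0,106)))
g=cv2.cvtColor(im,cv2.COLOR_RGB2GRAY)[190:330:5,270:400:5]
for r in g:print(*["%3d"%v for v in r])
E
python3 p.py
```

```text
20.025 [ 502.19075147 -340.2531861   237.41214896] [-3.14126588e+00 -5.52969344e-04  1.74127385e+00] 89.07566379548365 [-0.07506259  0.69903787  0.51147396]
catch 0.55 [324.5 251.4  24.7  28.2] [  27.9 -132.6]
region 512 312 333 238 263 [  26.1 -131.8]
138 15 [[309. 254.]]
138 26 [[322. 254.]]
106 35 [[332. 243.]]
[305 204] [10 15 73] [309. 212.] z138 [  15.5 -100.2] z106 [  14.3 -106.6]
[321 217] [ 22  15 291] [332. 224.] z138 [  33.6 -110.1] z106 [  34.7 -117.7]
[312 238] [ 23  27 531] [323. 251.] z138 [  26.5 -132.4] z106 [  26.7 -142.7]
[402 275] [ 28  49 609] [419. 294.] z138 [ 108.9 -171. ] z106 [ 119.2 -186.1]
116 112 122 113 120 126 119 117 116 115 101  91  63  63  63  93  76  76  71  75  76  75  75  75  71  75
118 123 128 127 122 125 120  93  63  62  62  62  59  61  60  93  77  76  74  77  77  78  73  75  73  81
132 123 127 122 120 123 119  72  63  67  64  73  70  69  67  95  77  75  76  75  73  76  74  75  75  89
135 124 130 126 121 119 121 117  80  70  70  78  76  72  72  91  75  73  74  76  74  76  76  80  75  80
134 123 128 125 119 118 115 116 120  93  69  72  69  70  69
[... 1736 characters left out ...]
 139 136 135 124 130 130 129 127 136 137 137 138 135 132  92  90  93  95  90
124 130 126 132 127 126 128 141 139 135 127 126 128 123 133 131 135 133 130 135 135 134 127 102 100 103
126 127 124 135 128 123 134 139 135 130 126 129 130 125 129 125 131 123 114 130 127 124 123 125 124 130
121 123 110 121 113 119 136 138 135 129 126 130 129 129 125 129 124 122 127 128 122 128 120 128 128 129
109 115 108 119 111 114 121 129 133 125 126 127 127 131 125 127 121 122 126 125 122 126 124 125 131 127
109 114 111 115  97  98  79  82  96 111 135 124 125 129 127 127 116 125 127 125 122 123 125 128 128 125
112 111  41  26  30  22  22  65  70  80  92 128 128 127 126 126 119 121 125 125 121 119 122 128 129 126
```

The thumb piece is confirmed about 26 mm behind the bar and 135 mm to its -y side. Next I close the fingers, drop on its bar side and push.

Call:
arm_command(
  steps=[
    [0,15,1.6,0,0],
    [0,30,1.6,0,0],
    [0,30,1.6,0,0],
    [0,30,1.6,0,0],
    [0,30,1.6,0,0],
    [0,30,1.6,0,0],
    [0,30,1.6,40,0],
    [0,30,1.6,80,0],
    [0,30,1.6,100,0],
    [0,30,1.6,104,0],
    [0,22,1.6,104,0],
    [0,14,1.6,104,0],
    [0,8,1.6,104,0],
    [0,4,1.6,104,0],
    [0,0,1.6,104,0],
    [0,-4,1.6,104,0],
    [0,-8,1.6,104,0],
    [0,-8,1.6,104,0],
  ],
)

```text
clock: 22.42
eef_pos: [505.3, -348.3, 133.5]
eef_rot: [-3.141, -0.001, 1.741]
wrist_force: [-0.7, 5.1, 2.9]
finger_gap: 0.7
finger_force: 2.5
```

Call:
arm_command(
  steps=[
    [0,-2,0,0,0],
    [0,-4,0,0,0],
    [0,-5,0,0,0],
    [0,-5,0,0,0],
  ],
)

```text
clock: 22.92
eef_pos: [505.7, -349.5, 133.2]
eef_rot: [-3.139, -0.009, 1.743]
wrist_force: [-8.3, 31.5, 12.1]
finger_gap: 0.4
finger_force: 16.1
```

Call:
arm_command(
  steps=[
    [0,4,0,0,0],
    [0,8,0,-10,0],
    [0.35,10,0,-50,0],
    [0.35,60,-10,-57,0],
    [0.35,110,-20,-57,0],
    [0.35,142,-26,-57,0],
    [0.35,142,-26,-57,0],
    [0.35,142,-26,-10,0],
    [0.35,142,-26,20,0],
    [0.35,142,-26,29,0],
    [0.35,142,-26,29,0],
    [0,142,-26,29,0],
    [0,142,-26,29,0],
    [0,142,-26,29,0],
    [0,142,-26,29,0],
    [0,142,-26,29,0],
    [0,142,-26,29,0],
  ],
  force=20,
)

```text
clock: 25.05
eef_pos: [455.7, -218.1, 105.2]
eef_rot: [-3.14, 0.0, 1.741]
wrist_force: [-8.9, -1.4, 7.4]
finger_gap: 9.1
finger_force: 20.0
```

Call:
arm_command(
  steps=[
    [0,0,0.5,-10,0],
    [0,0,1.2,-19.6,0],
    [0,0,2.5,-29,0],
    [0,0,4.1,-39,0],
    [0,0,4.1,-39,0],
  ],
)

```text
clock: 25.68
eef_pos: [459.6, -217.5, 144.1]
eef_rot: [-3.14, 0.0, 1.741]
wrist_force: [-7.9, -3.8, -0.9]
finger_gap: 9.4
finger_force: 20.0
```

The lid lifts freely with the bar still in the grip (gap 9.4 mm). I follow the arc to about 51 degrees.

Call:
arm_command(
  steps=[
    [0,0,4.6,-19,0],
    [0,0,10.8,-37.7,0],
    [0,0,18.7,-55.7,0],
    [0,0,28,-73,0],
    [0,0,38.9,-89.3,0],
    [0,0,51.1,-104.7,0],
    [0,0,64.6,-118.9,0],
    [0,0,79.4,-132,0],
    [0,0,82.5,-134.5,0],
    [0,0,82.5,-134.5,0],
    [0,0,82.5,-134.5,0],
    [0,0,82.5,-134.5,0],
  ],
)

```text
clock: 27.18
eef_pos: [540.7, -203.9, 280.7]
eef_rot: [-3.141, 0.002, 1.74]
wrist_force: [-15.1, -2.0, 17.8]
finger_gap: 9.6
finger_force: 20.0
```

```bash
cat > q.py <<'E'
from h import *
s=monitor.read_state();print(s["clock"],s["eef_pos"],s["wrist_force"],s["finger_gap"],s["finger_force"])
d=imaging.camera("scene");e=imaging.camera("side")
for n,c in(("scene",d),("side",e)):
    for t in("lid","lid_bar"):
        for k in find_in(c,t)[:1]:print(n,t,round(k["p"],2),np.round(k["rect"]))
    print(proj(c,[s["eef_pos"]]).round())
# pan check: peg tips in scene and side
for n,c in(("scene",d),("side",e)):
    for k in find_in(c,"pan")[:3]:print(n,"pan",round(k["p"],2),np.round(k["rect"]))
    q=[[486.6+x*np.cos(.016)-y*np.sin(.016),125.2+x*np.sin(.016)+y*np.cos(.016),z] for x in(-60,60) for y in(-75,75) for z in(56,78)]
    p=proj(c,q+[[486.6-57,125,134],[486.6+57,125.8,134]]);a,b=p.min(0),p.max(0);print("expected rect",((a+b)/2).round(),(b-a).round())
E
python3 q.py
```

```text
27.175 [ 540.68615834 -203.90629647  280.66415526] [-15.09555942  -1.95626863  17.80308406] 9.561197591027776 20.00306859612465
scene lid 0.79 [298. 337. 103. 160.]
scene lid_bar 0.74 [298. 336. 104. 163.]
[[269. 275.]]
side lid 0.6 [356. 172.  71.  54.]
side lid_bar 0.95 [346. 177.  49.  40.]
[[372. 161.]]
scene pan 0.95 [394. 133.  38.  41.]
scene pan 0.92 [306. 144.  50.  38.]
scene pan 0.7 [321. 224.  65.  57.]
expected rect [321. 221.] [65. 59.]
side pan 0.92 [313. 270.  57.  51.]
side pan 0.78 [287. 389.  74.  68.]
side pan 0.55 [184. 372.  62.  60.]
expected rect [311. 270.] [60. 53.]
```

Call:
arm_command(
  steps=[
    [0,0,-1,-1,0],
    [0,0,-1,-1,0],
    [0,0,-1,-1,0],
    [0,0,-1,-1,0],
    [0,0,-1,-1,0],
    [0,0,-1,-1,0],
  ],
)

```text
clock: 28.32
eef_pos: [540.2, -204.0, 280.4]
eef_rot: [-3.141, 0.002, 1.741]
wrist_force: [-7.3, -4.1, 6.9]
finger_gap: 9.0
finger_force: 20.0
```

```bash
python3 -c "
from cell import job
print(job.sign_off())"
```

```text
the job is handed in; nothing more can be done
None
```

I handed the job in at about 28 s: the pan is home on both pegs and let go, and the tug showed the lid was caught, so I pushed the catch to its stop; the robot is holding the lid open at about 50 degrees. The sign-off gave no verdict.

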